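Transfer inspected balls through the drop funnel

TASK

Slide the open box along its rail under the funnel, pushing on against the sprung buffer until the latch snaps up behind it, without driving the buffer to the end of its travel. Then pick up the hand tray by its cross bar and tip all three ceramic balls into the funnel so that they drop into the latched box. Set the empty tray back down upright on the bench, let go, and leave everything else where it stands.

Things in the scene. Friction and masses are not known exactly. Their poses are not given: they have to be found in the camera images.
- station: Fixed aluminium slide rail with a steel funnel on a column. Origin on the bench under the rail's centre line; z up, y along the rail: push the box towards +y. Rail from y = -220 to +200 mm, runners' top z = 20 mm, side guides 104 mm apart inside, up to z = 42 mm. Column on the far side at x = +112, y = +100 mm, up to z = 177 mm.
- funnel_mouth (a point): Centre of the funnel's round open mouth, in the plane of its rim, 155 mm above the bench (station x 0, y +100 mm). Mouth 162 mm across inside, 170 mm outside; it narrows to a spout 78 mm across inside that ends 90 mm above the bench. Axes as the station's.
- box: Grey plastic open box, outside 100 (x) x 130 (y) x 58 mm high, walls 4 mm, about 0.35 kg, loose on the runners, 2 mm play each side. Origin: centre of its underside; axes as the station's. A flat tail from its rear wall to y = -176 mm carries an upright tab. Latched, its origin lies at station y = 86 to 114 mm: the unit of latch and buffer is clamped anywhere in that range, unknown beforehand.
- box_tab (a point): Centre of the upright tab at the tail's end, to push or to pinch from above: 40 mm wide (x), 10 mm thick (y), 48 mm high; this point is 48 mm above the box's underside, 68 mm above the bench, and 175 mm behind (-y of) the box's origin. Axes as the box's.
- latch (a joint): Sprung latch pawl between the runners, rad: 0 = up (before the box reaches it, and again once it has snapped up behind the box's rear wall), 0.2 to 0.28 while the box rides over it, resisting with about 1 N. It snaps up when the buffer is pressed in by about 10 mm; from then on it keeps the box from coming back.
- buffer (a joint): How far the box's front has pressed in the sprung rubber-faced plate at the rail's +y end, m: 0 free, about 0.007 with the box latched, 0.032 at the very end (0.026 and more counts as driven to the end). It takes 5 N to start and 0.6 N more per mm: about 11 N at the snap, 21 N at 26 mm; the box's friction adds 1 to 4 N.
- tray_mid (a point): Steel hand tray with the three balls, 122 (x) x 90 (y) mm, walls 36 mm, 84 mm high over all, about 0.22 kg. This point: its centre, 42 mm above its underside. z up; the pouring lip is at the -x end (x = -62 mm, 20 mm above the underside; floor ramps up 25 degrees over the last 38 mm), back wall at x = +60 mm. Tip the -x end down: balls run out beyond about 30 degrees, 45 to 50 empties it.
- tray_bar (a point): Centre of the tray's black cross bar, its handle: along the tray's y over the tray's middle, 90 mm long, 14 mm thick (x), 18 mm high, centre 75 mm above the underside (33 mm above the tray's centre). Grip it across x from above; the balls below reach up to 38 mm. Axes as the tray's.
- ball0_center (a point): Centre of a white ceramic ball, 34 mm across, 70 g, free to roll in the tray.
- ball1_center (a point): Centre of a white ceramic ball, 34 mm across, 70 g, free to roll in the tray.
- ball2_center (a point): Centre of a white ceramic ball, 34 mm across, 70 g, free to roll in the tray.
- dish: Bystander to be left alone: shallow white ceramic bowl, 90 mm across, 22 mm high. Origin at the centre of its underside.
- bottle: Bystander to be left alone: white plastic bottle with a blue cap, 60 mm across, 150 mm high. Origin at the centre of its underside.
- brush: Bystander to be left alone: hand brush 160 mm long, lying flat. Origin at the centre of its underside.
- spanner: Bystander to be left alone: steel open-end spanner 130 mm long, lying flat beyond the rail. Origin at the centre of its underside.
- weight: Bystander to be left alone: brass balance weight, 48 mm across, 68 mm high. Origin at the centre of its underside.

How it is judged:
By the outcome, as a careful person would: the job done as asked, in the order asked, and still so for the second after the job is handed in, with the robot touching nothing.
It also fails if it takes over 64 s, if anything falls off the work surface, if the arm or the gripper's body presses on something with over 40 N, if the wrist force passes 120 N, or if a joint passes its speed limit or range.

ROBOT

A 7-joint arm with a two-finger parallel gripper is mounted at the origin on the work surface. World frame = base frame: x ahead of the robot, y to its left, z up, the work surface at z = 0. Lengths are in m, angles in rad, forces in N, time in s.
With the tool pointing down it reaches from about 0.425 to 0.95 m from the base axis. Payload 16.7 kg.
Tool frame: the origin (TCP) lies between the finger pads; the fingertips stand 22 mm ahead of it and the grasp point (between the pads) lies 3 mm ahead of it (arm.tips_ahead is the z of the fingertips in the tool frame, in m); z points along the fingers, y is the direction in which the jaws open and shut (so a half turn about z gives the same grasp; the last joint's range is limited). The gripper opens to 94 mm and grips with 3 to 60 N. Pads are 16 mm wide; open, the fingers measure 119 mm over their backs; the gripper's body (75 mm by 177 mm) begins 78 mm behind the grasp point.
Start: joints at [-0.149, 0.426, 0.074, 1.606, -0.034, 1.111, -0.067], TCP at [0.675, -0, 0.227] pointing down, gripper open.
Joint ranges: [-2.85, 2.85], [-0.5, 2.14], [-1.23, 1.37], [0.21, 2.46], [-1.02, 4.16], [0.16, 2.05], [-2.73, 2.73]. Speed limits (rad/s): [1.89, 1.89, 2.39, 2.39, 3.01, 3.01, 3.01].

INTERFACE

Orientations are given as a 3x3 rotation matrix whose columns are the frame's x, y, z axes.
In Python, from cell import arm gives the robot as it stands. Calls block until the motion is done:
- arm.movep(position, orientation): joint-space move of the TCP to a pose.
- arm.servo_line(position, ori=None, velocity=0.15, max_force=None): straight line of the TCP; ori=None keeps the orientation; velocity is the mean speed in m/s. With max_force (N) it stops when the force on the tool has changed by that much, and returns True; else False.
- arm.set_joints(angles): joint-space move.
- arm.grip(opening, grip_force=None): finger opening in m; grip_force is the grip in N (None keeps the last); returns when the fingers have stopped.
- arm.dwell(seconds).
- arm.ik(position, orientation): joint angles nearest the present ones, or None.
- arm.sense(): the state.
- arm.camera(name): name is "scene" or "side" or "wrist"; returns a dict with "img" (480x640x3 uint8, red, green, blue), "fovy" (degrees; the focal length in pixels is half the picture's height over the tangent of half this angle, whatever the lens; pixels are square), "cx", "cy" (the principal point, pixels), "rvec" (rotation vector, rad) and "tvec" (3), from world to camera coordinates, as OpenCV has them; the wrist camera has in their place "T_tool_cam" (4x4, takes a point from camera to tool coordinates, whose origin is the TCP and whose axes are the flange's). Camera axes: x right, y down, z forward; pixel columns grow to the right and rows downward; lengths in m; the calibration is good to about 2 mm. A picture is of the moment at which its call begins: read the wrist's pose just before it. There is no depth.
A pose or a line that the arm cannot do raises arm.Unreachable and nothing moves.
- arm.close_job(): hands the job in, once; it reports no verdict.
Trained networks look in the newest picture that a camera, given by its name, has taken for a name from the list of things; names that differ only in an ending like _2 or _b are one class to them, and where a whole thing is asked for, a point or a joint stands for the part that bears it (a point fixed in the world has none). Each returns a list of dicts, best first, with "conf" (0 to 1); they miss things now and then, are a little off and sometimes report something else, mostly with a low value. They report only what shows in the picture. A call takes as long as a camera call.
- arm.boxes_of(thing, camera): "position" ([column, row] in pixels, amid what is visible of it).
The state is a dict: "time_s": time; "joints": joint angles; "qvel": joint speeds; "effort": joint torques, N m; "tcp_pos": TCP position; "tool_rot": TCP orientation; "force": force on the tool from outside, world axes, zero at the start; "moment": the same for the moment, N m; "width": finger opening in m.
Only numpy, scipy, OpenCV 4.12 (cv2) and the standard library are available. Lean on these libraries where they do the work, as an engineer would, in place of code of your own. Each camera call takes 0.05 s, during which the arm holds its last target.

## Working session

There is one attempt and no reset: what is moved stays moved. The work goes in short steps, each a Python script; the robot and the scene stay as the last script left them, time stands still between calls to the robot, and variables do not carry over. Pictures are saved under pics/ and viewed, and the job is handed in when it is done.

```bash
ls; mkdir -p pics; cat > h.py <<'E'
import numpy as np, cv2
from cell import arm
def snap(n,f):
    s=arm.sense(); c=arm.camera(n); cv2.imwrite('pics/'+f,c['img'][:,:,::-1]); c['s']=s; return c
def cam(c):
    f=240/np.tan(np.radians(c['fovy'])/2)
    K=np.array([[f,0,c['cx']],[0,f,c['cy']],[0,0,1.]])
    if 'rvec' in c:
        R=cv2.Rodrigues(np.array(c['rvec'],float))[0]; t=np.array(c['tvec'],float).ravel()
    else:
        T=np.eye(4);T[:3,:3]=c['s']['tool_rot'];T[:3,3]=c['s']['tcp_pos']
        M=np.linalg.inv(T@np.array(c['T_tool_cam'])); R,t=M[:3,:3],M[:3,3]
    return K,R,t
def proj(c,P):
    K,R,t=cam(c); p=(R@np.atleast_2d(P).T).T+t; q=p@K.T; return q[:,:2]/q[:,2:]
def onz(c,uv,z):
    K,R,t=cam(c); d=R.T@np.linalg.inv(K)@np.array([uv[0],uv[1],1.]); o=-R.T@t
    return o+d*(z-o[2])/d[2]
def tri(cs,uvs):
    A=[];b=[]
    for c,uv in zip(cs,uvs):
        K,R,t=cam(c); d=R.T@np.linalg.inv(K)@np.array([uv[0],uv[1],1.]); d/=np.linalg.norm(d); o=-R.T@t
        P=np.eye(3)-np.outer(d,d);A.append(P);b.append(P@o)
    A=np.vstack(A);b=np.hstack(b);x=np.linalg.lstsq(A,b,rcond=None)[0]; return x,np.linalg.norm(A@x-b)
E
cat > a.py <<'E'
from h import *
np.set_printoptions(precision=4,suppress=True)
cs={n:snap(n,n+'0.png') for n in ('scene','side','wrist')}
for n in cs: 
    print(n,cs[n]['fovy'],cs[n]['cx'],cs[n]['cy'],-cam(cs[n])[1].T@cam(cs[n])[2])
for th in ['station','funnel_mouth','box','box_tab','tray_mid','tray_bar','ball0_center','dish','bottle','brush','spanner','weight']:
    o=[];U=[]
    for n in ('scene','side','wrist'):
        try: r=arm.boxes_of(th,n)
        except Exception as e: print(th,e); r=[]
        o.append([(np.round(d['position']).tolist(),round(d['conf'],2)) for d in r[:3]])
        if r and n!='wrist':U.append((cs[n],r[0]['position']))
    print(th,o, tri(*zip(*U)) if len(U)==2 else '')
print(arm.sense())
E
python3 a.py
```

```text
pics
scene 51.04582582102377 307.0994776519724 234.81780288158703 [1.31   0.3225 0.9668]
side 53.81102380624971 316.87005745800906 240.59507246059866 [0.1225 0.8332 0.6797]
wrist 62.49410962137898 313.7727078935583 242.6642665825898 [0.6742 0.0701 0.3839]
station [[([352.0, 278.0], 0.57), ([272.0, 254.0], 0.31)], [([434.0, 232.0], 0.72), ([268.0, 283.0], 0.58), ([381.0, 285.0], 0.24)], [([57.0, 246.0], 0.45)]] (array([0.4384, 0.0459, 0.0793]), np.float64(0.2393790266741052))
funnel_mouth [[([354.0, 277.0], 0.92)], [([268.0, 284.0], 0.59), ([436.0, 235.0], 0.49)], [([214.0, 62.0], 0.83), ([80.0, 206.0], 0.65)]] (array([0.6237, 0.1561, 0.0807]), np.float64(0.00849385094019915))
box [[([269.0, 254.0], 0.72)], [([325.0, 242.0], 0.68), ([196.0, 416.0], 0.25)], [([251.0, 284.0], 0.68), ([39.0, 194.0], 0.43)]] (array([ 0.6082, -0.0675,  0.061 ]), np.float64(0.006224366529021521))
box_tab [[([270.0, 254.0], 0.83), ([165.0, 197.0], 0.41)], [([330.0, 243.0], 0.82)], [([251.0, 282.0], 0.77)]] (array([ 0.5993, -0.0705,  0.0565]), np.float64(0.009991350135357076))
tray_mid [[([321.0, 218.0], 0.89
[... 1009 characters left out ...]
3.0], 0.8)], [([200.0, 417.0], 0.83), ([433.0, 236.0], 0.54)], []] (array([0.5622, 0.4682, 0.0261]), np.float64(0.0014301036817169863))
{'time_s': 1.95, 'joints': array([-0.1495,  0.4261,  0.0739,  1.6061, -0.0341,  1.1108, -0.0671]), 'qvel': array([-0.0001, -0.0008,  0.0005,  0.001 ,  0.0018,  0.0001,  0.0002]), 'effort': array([ -0.001 , -93.5509,   3.6621, -45.4544,  -0.0492,   0.0131,
         0.0001]), 'tcp_pos': array([ 0.6749, -0.    ,  0.2274]), 'tool_rot': array([[ 0.0001,  1.    , -0.0001],
       [ 1.    , -0.0001,  0.    ],
       [ 0.    , -0.0001, -1.    ]]), 'force': array([ 0.1972, -0.7135, -0.1765]), 'moment': array([-0.0194, -0.0138,  0.007 ]), 'width': 0.09405371729529721}
```

View pics/scene0.png

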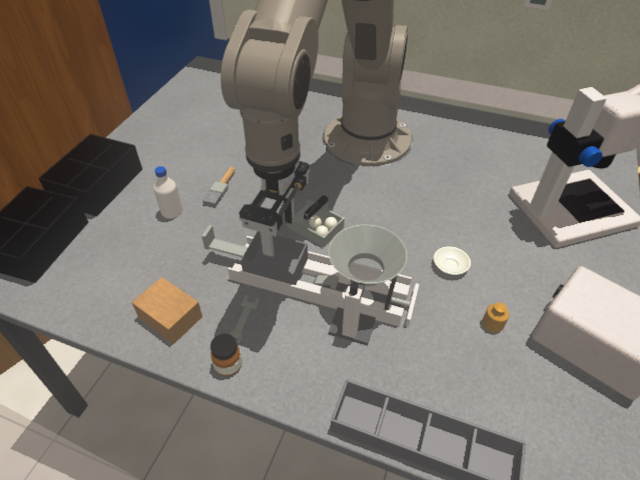

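View pics/side0.png

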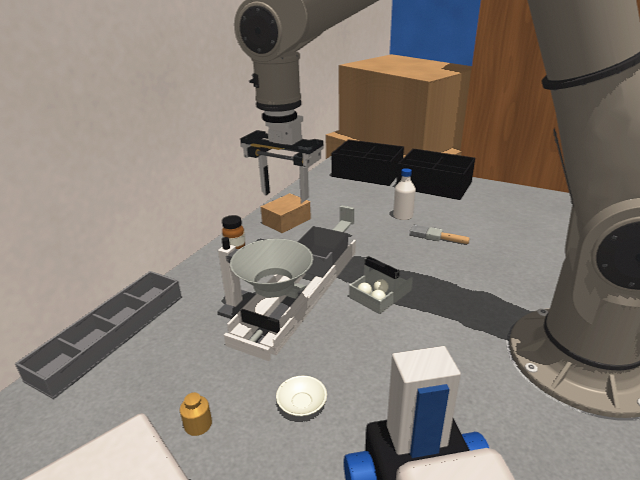

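View pics/wrist0.png

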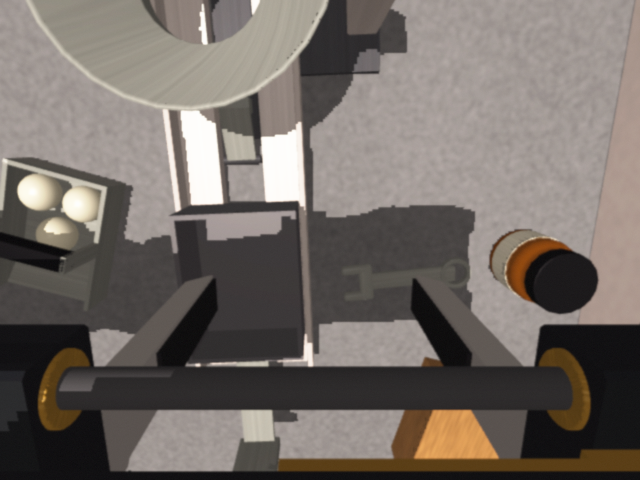

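```bash
python3 - <<'E'
import cv2
for n,(x,y,w,h),k in [('scene',(190,160,240,190),3.3),('side',(210,190,220,170),3.5),('wrist',(0,130,160,200),3),('wrist',(140,0,200,480),1.25)]:
    i=cv2.imread(f'pics/{n}0.png')[y:y+h,x:x+w]
    cv2.imwrite(f'pics/z_{n}{x}.png',cv2.resize(i,None,fx=k,fy=k,interpolation=cv2.INTER_CUBIC))
E
```

```text
(no output)
```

View pics/z_scene190.png

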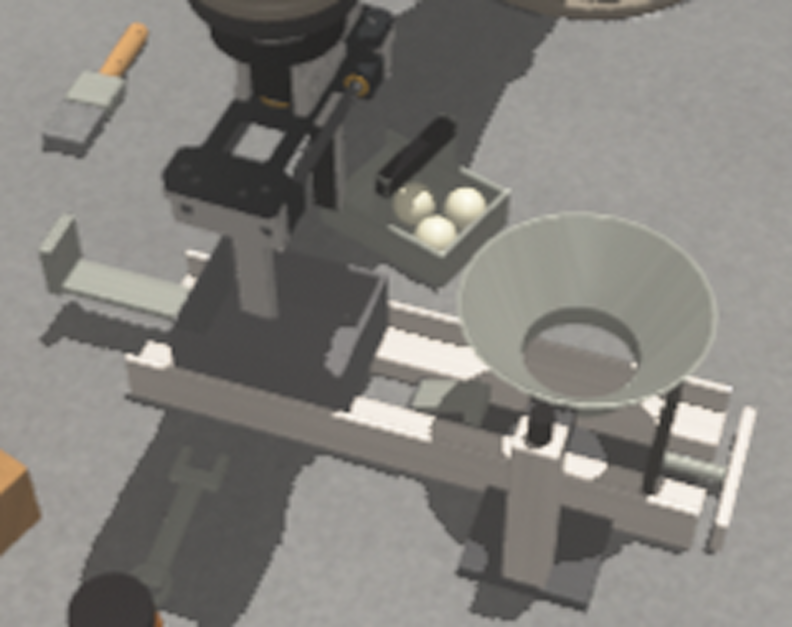

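View pics/z_side210.png

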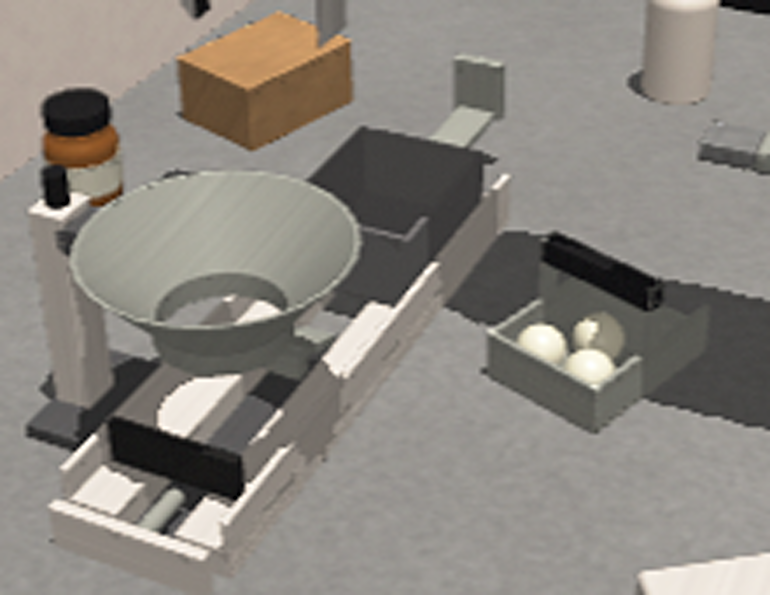

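View pics/z_wrist0.png

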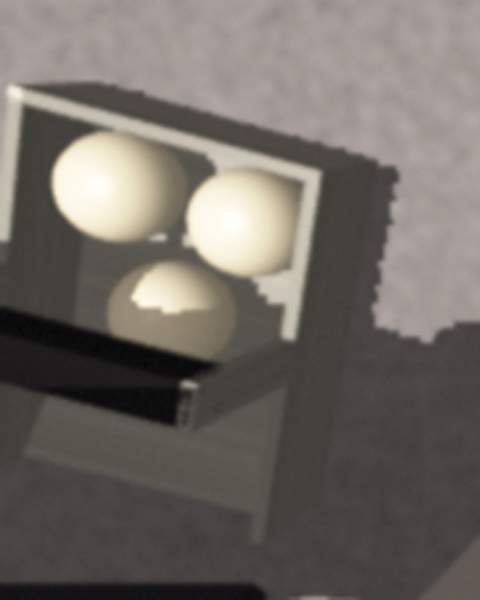

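```bash
python3 - <<'E'
import cv2
for n,(x,y,w,h),k in [('wrist',(150,90,180,290),2.05),('wrist',(150,0,400,150),2)]:
    i=cv2.imread(f'pics/{n}0.png')[y:y+h,x:x+w]
    cv2.imwrite(f'pics/y_{n}{y}.png',cv2.resize(i,None,fx=k,fy=k,interpolation=cv2.INTER_CUBIC))
E
```

```text
(no output)
```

View pics/y_wrist90.png

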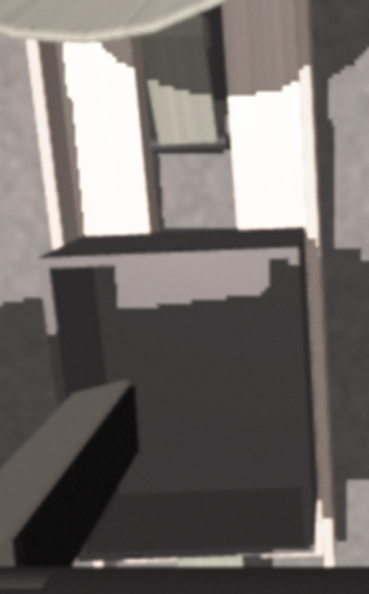

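```bash
cat > f.py <<'E'
from h import *
import pickle
# rebuild cams
np.set_printoptions(precision=4,suppress=True)
cs={n:snap(n,n+'1.png') for n in ('scene','side','wrist')}
pickle.dump(cs,open('cs.pkl','wb'))
w=cs['wrist']
print(np.array(w['T_tool_cam']))
for uv in [(169.5,215.9),(297.8,210.5),(304.6,358)]: print(onz(w,uv,.078))
sc=lambda x,y:(190+x/3.3,160+y/3.3); sd=lambda x,y:(210+x/3.5,190+y/3.5)
print('tab',[tri([cs['scene'],cs['side']],[a,b]) for a,b in [(sc(40,245),sd(455,57)),(sc(72,215),sd(503,62))]])
print('boxfront-x',tri([cs['scene'],cs['side']],[sc(388,275),sd(425,222)]))
E
python3 f.py
```

```text
[[-0.0009 -0.9699 -0.2434  0.0701]
 [ 1.     -0.0009 -0.0001 -0.0006]
 [-0.0001 -0.2434  0.9699 -0.1571]
 [ 0.      0.      0.      1.    ]]
[0.561 0.015 0.078]
[0.6619 0.0192 0.078 ]
[ 0.6664 -0.1093  0.078 ]
tab [(array([ 0.6381, -0.2238,  0.0921]), np.float64(0.004575645902709408)), (array([ 0.5988, -0.2213,  0.0931]), np.float64(0.0024079445750366554))]
boxfront-x (array([0.5552, 0.0094, 0.0828]), np.float64(0.012585870129360644))
```

```bash
cat > g.py <<'E'
from h import *
import pickle
from scipy.optimize import least_squares
np.set_printoptions(precision=4,suppress=True)
cs=pickle.load(open('cs.pkl','rb'))
sc=lambda x,y:(190+x/3.3,160+y/3.3); sd=lambda x,y:(210+x/3.5,190+y/3.5)
a=np.linspace(0,2*np.pi,721)
def ext(c,x,y,r):
    p=proj(c,np.c_[x+r*np.cos(a),y+r*np.sin(a),0*a+.155]); return np.array([p[:,0].min(),p[:,0].max(),p[:,1].min(),p[:,1].max()])
obs={'scene':np.array([190+457/3.3,190+717/3.3,160+212/3.3,160+410/3.3]),'side':np.array([210+70/3.5,210+361/3.5,190+170/3.5,190+333/3.5])}
def res(p): return np.r_[[ext(cs[n],p[0],p[1],.085)-obs[n] for n in obs]].ravel()
r=least_squares(res,[.61,.15]); print(r.x,r.fun)
e=ext(cs['wrist'],*r.x,.085); print('wrist rim bottom pred',e[3],'seen 109')
print(r.x-np.array([-.038,.999])*.1)
E
python3 g.py
```

```text
[0.6019 0.1724] [-0.1858  0.6713 -0.3607 -0.7254 -0.6182 -0.0644 -0.1428 -0.9258]
wrist rim bottom pred 111.2522821014527 seen 109
[0.6057 0.0725]
```

```bash
cat > g2.py <<'E'
from h import *
import pickle
np.set_printoptions(precision=4,suppress=True)
cs=pickle.load(open('cs.pkl','rb'))
S,D,W=cs['scene'],cs['side'],cs['wrist']
print('bottle cap',tri([S,D],[(161,173),(406,174)]))
print('block',onz(S,(167,295),.05))
print('ball0',[onz(W,p,.024) for p in [(40,192),(81,204),(57,236)]])
wz=lambda x,y:(x/3,130+y/3)
# tray back wall outer top corners z=.036; bar end
A=onz(W,wz(8,90),.036);B=onz(W,wz(322,172),.036);C=onz(W,wz(262,540),.036);L=onz(W,wz(255,520),.02)
print('back L,R',A,B,np.linalg.norm(A-B),np.degrees(np.arctan2(*(B-A)[1::-1])),'front R',C,L)
print('bar end W',onz(W,wz(190,385),.084),onz(W,wz(180,425),.084))
sc=lambda x,y:(190+x/3.3,160+y/3.3); sd=lambda x,y:(210+x/3.5,190+y/3.5)
print('bar ends side',onz(D,sd(553,236),.084),onz(D,sd(655,290),.084))
print('bar ends scene',onz(S,sc(448,122),.084),onz(S,sc(388,182),.084))
print('tri +x/-x ends', tri([S,D],[sc(388,182),sd(553,240)]),tri([S,D],[sc(447,124),sd(655,288)]))
E
python3 g2.py
```

```text
bottle cap (array([ 0.5172, -0.4073,  0.1372]), np.float64(0.00017334709290996533))
block [ 0.7972 -0.2329  0.05  ]
ball0 [array([0.4251, 0.0274, 0.024 ]), array([0.4609, 0.0164, 0.024 ]), array([ 0.4341, -0.0137,  0.024 ])]
back L,R [0.4059 0.0565 0.036 ] [0.4932 0.0329 0.036 ] 0.09047144959121559 -15.110904369397518 front R [ 0.4594 -0.083   0.036 ] [ 0.4482 -0.083   0.02  ]
bar end W [ 0.4762 -0.0179  0.084 ] [ 0.4718 -0.029   0.084 ]
bar ends side [ 0.4706 -0.0243  0.084 ] [0.3889 0.0049 0.084 ]
bar ends scene [0.3962 0.0017 0.084 ] [ 0.4758 -0.0176  0.084 ]
tri +x/-x ends (array([ 0.4706, -0.0207,  0.0809]), np.float64(0.0031663373449872527)) (array([ 0.392 , -0.0013,  0.0793]), np.float64(0.002281803989495023))
```

```bash
cat >> h.py <<'E'
yaw=np.radians(2.4); SY=np.array([-np.sin(yaw),np.cos(yaw),0]); SX=np.array([np.cos(yaw),np.sin(yaw),0])
RP=np.c_[SY,SX,[0,0,-1]]
TAB=np.array([.6193,-.2225,0])
E
cat > p.py <<'E'
from h import *
np.set_printoptions(precision=4,suppress=True)
q=TAB-.032*SY
arm.grip(0.0)
print(arm.sense()['time_s'])
arm.movep(q+[0,0,.18],RP); print(arm.sense()['time_s'])
arm.servo_line(q+[0,0,.062],velocity=.15)
s=arm.sense();print(s['time_s'],s['tcp_pos'],s['force'],s['width'])
c=snap('side','side2.png'); c=snap('scene','scene2.png'); c=snap('wrist','wrist2.png')
E
python3 p.py
python3 -c "
import cv2,numpy as np
cv2.imwrite('pics/m2.png',np.hstack([cv2.resize(cv2.imread('pics/side2.png')[100:340,190:450],None,fx=1.5,fy=1.5),cv2.resize(cv2.imread('pics/scene2.png')[100:340,130:390],None,fx=1.5,fy=1.5)]))"
```

```text
3.5167
4.55
5.4833 [ 0.6213 -0.2545  0.0629] [ 1.1921 -0.0929  0.0611] 0.0007915064803065671
```

View pics/m2.png

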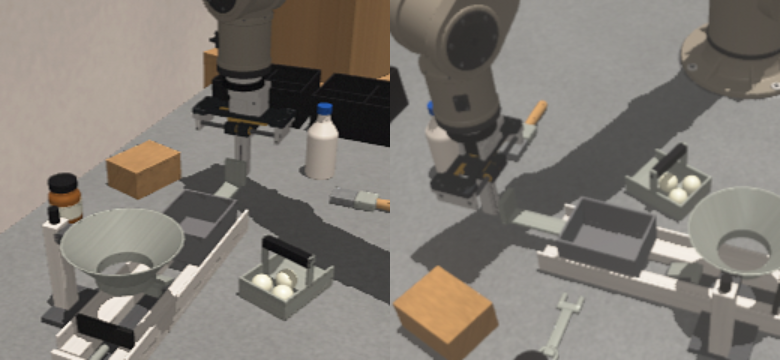

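View pics/wrist2.png

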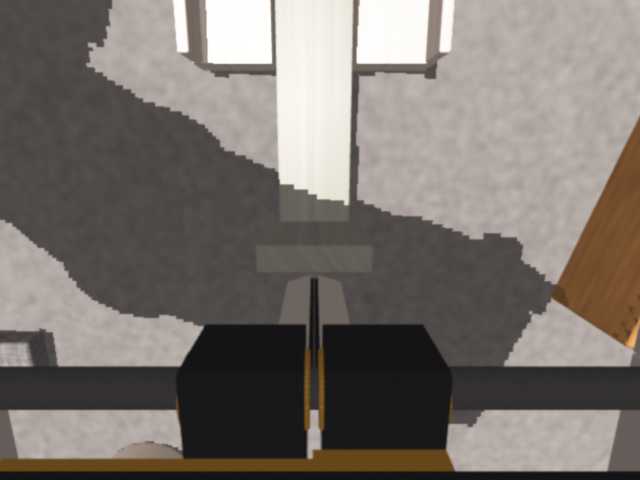

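```bash
cat > p2.py <<'E'
from h import *
np.set_printoptions(precision=3,suppress=True)
p0=TAB+[0,0,.062]
def rep(tag):
    s=arm.sense(); print(tag,round(s['time_s'],2),'d',round(float((s['tcp_pos']-TAB)@SY)*1000,1),'F',round(float(s['force']@SY),2),s['force'])
    return s
rep('start')
print(arm.servo_line(p0+.05*SY,velocity=.08,max_force=12)); rep('50')
print(arm.servo_line(p0+.165*SY,velocity=.12,max_force=12)); rep('165')
for d in range(169,186,4):
    h=arm.servo_line(p0+d*.001*SY,velocity=.04,max_force=8); rep(f'{d} {h}')
    if h: break
E
python3 p2.py
```

```text
start 5.63 d -32.2 F 0.3 [-0.053  0.297 -0.439]
False
50 6.81 d 49.9 F -0.03 [ 0.57  -0.011 -0.198]
False
165 7.92 d 164.6 F -0.57 [-0.549 -0.591 -0.911]
169 False 8.17 d 169.1 F 0.01 [-0.708 -0.017 -0.064]
173 False 8.42 d 173.4 F -0.28 [-0.125 -0.286 -0.405]
177 False 8.67 d 177.5 F -0.19 [ 0.188 -0.183  0.289]
181 False 8.92 d 181.5 F 0.09 [-0.431  0.074  0.092]
185 False 9.17 d 185.4 F -0.18 [ 0.279 -0.166 -0.339]
```

```bash
cat > p3.py <<'E'
from h import *
c=snap('side','side3.png'); c=snap('scene','scene3.png');c=snap('wrist','wrist3.png')
E
python3 p3.py
python3 -c "
import cv2,numpy as np
cv2.imwrite('pics/m3.png',np.hstack([cv2.resize(cv2.imread('pics/side3.png')[100:380,190:450],None,fx=1.5,fy=1.5),cv2.resize(cv2.imread('pics/scene3.png')[100:380,190:450],None,fx=1.5,fy=1.5)]))"
```

```text
(no output)
```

View pics/m3.png

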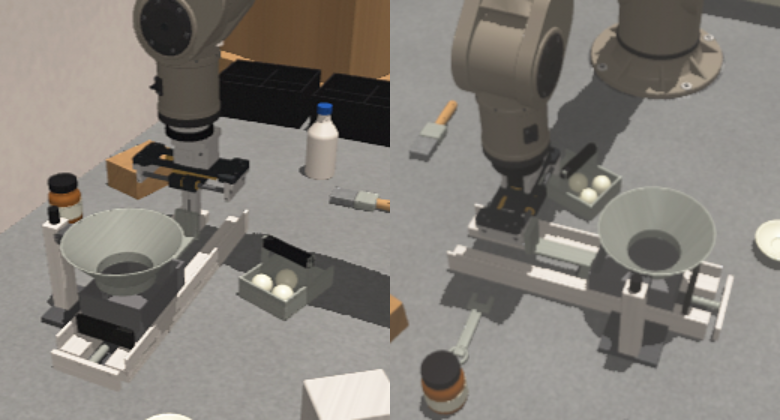

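View pics/wrist3.png

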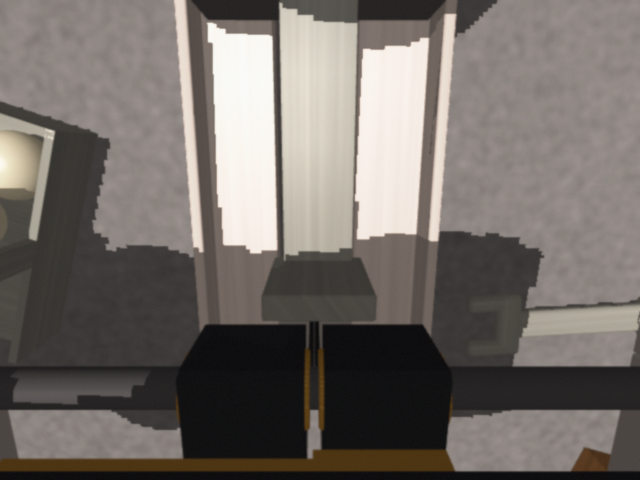

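```bash
cat > p4.py <<'E'
from h import *
p0=TAB+[0,0,.062]
d=185;L=[]
while d<232:
    d+=2
    h=arm.servo_line(p0+d*.001*SY,velocity=.04,max_force=25)
    s=arm.sense(); F=float(s['force']@SY); L.append(F)
    print(d,h,round(s['time_s'],2),round(float((s['tcp_pos']-TAB)@SY)*1000,1),round(F,2))
    if F<-4 : break
E
python3 p4.py
```

```text
187 False 9.57 187.1 -1.03
189 False 9.82 189.2 -0.7
191 False 10.07 191.3 -0.72
193 False 10.32 193.3 -0.5
195 False 10.57 195.3 -1.58
197 False 10.82 197.2 -0.84
199 False 11.07 199.3 0.12
201 False 11.32 200.4 -5.02
```

```bash
cat > p5.py <<'E'
from h import *
p0=TAB+[0,0,.062]
def go(d,v=.03):
    h=arm.servo_line(p0+d*.001*SY,velocity=v,max_force=20)
    s=arm.sense(); F=float(s['force']@SY)
    print(d,h,round(s['time_s'],2),round(float((s['tcp_pos']-TAB)@SY)*1000,1),round(F,2)); return F
for d in (204,207,209,211,212.5,214,215):
    go(d)
for d in (212,210,208,206,203): go(d)
c=snap('side','side5.png'); c=snap('scene','scene5.png');c=snap('wrist','wrist5.png')
E
python3 p5.py
```

```text
204 False 11.57 203.2 -6.06
207 False 11.82 205.9 -8.19
209 False 12.07 207.5 -10.01
211 False 12.32 209.1 -10.85
212.5 False 12.57 210.3 -12.48
214 False 12.82 211.6 -12.96
215 False 13.07 212.4 -14.36
212 False 13.32 209.7 -12.98
210 False 13.57 208.1 -10.78
208 False 13.82 206.4 -9.28
206 False 14.07 206.3 -2.64
203 False 14.32 203.1 0.5
```

```bash
cat > p6.py <<'E'
from h import *
p0=TAB+[0,0,.062]
arm.servo_line(p0+.18*SY,velocity=.15)
c=snap('wrist','wrist6.png');c=snap('side','side6.png')
print(arm.sense()['time_s'])
for y in (287,): pass
E
python3 p6.py
python3 -c "
import cv2,numpy as np
cv2.imwrite('pics/m6.png',np.hstack([cv2.resize(cv2.imread('pics/side6.png')[200:360,210:380],None,fx=2.4,fy=2.4),cv2.resize(cv2.imread('pics/wrist6.png')[0:384,:],None,fx=.6,fy=1)]))"
```

```text
14.8667
```

View pics/m6.png

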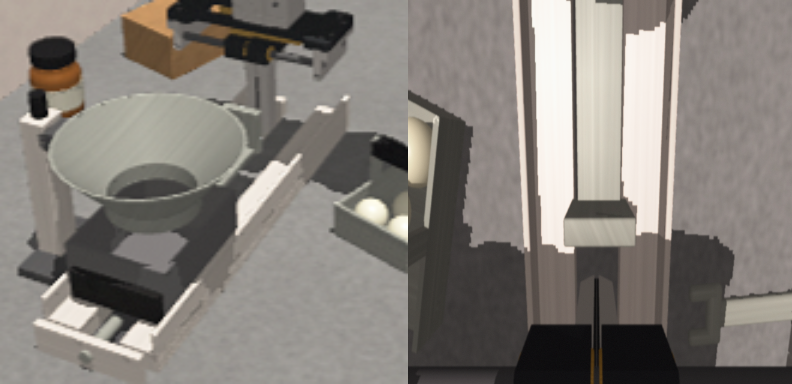

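```bash
cat >> h.py <<'E'
FUN=np.array([.602,.1724,.155])
def Rt(psi,th):
    a,b=np.radians(psi),np.radians(th)
    Rz=np.array([[np.cos(a),-np.sin(a),0],[np.sin(a),np.cos(a),0],[0,0,1]])
    Ry=np.array([[np.cos(b),0,-np.sin(b)],[0,1,0],[np.sin(b),0,np.cos(b)]])
    return Rz@Ry
def tool(R,sg): return np.c_[sg*R[:,1],sg*R[:,0],-R[:,2]]
def pour(psi,th,sg,off=.035,z=.180,gz=0.0):
    R=Rt(psi,th); lip=FUN+[0,0,z-.155]+off*np.array([np.cos(np.radians(psi)),np.sin(np.radians(psi)),0])
    return lip+R@np.array([.062,0,.055+.003+gz]),tool(R,sg)
E
cat > k.py <<'E'
from h import *
np.set_printoptions(precision=2,suppress=True)
bar=np.array([.432,-.0115,.078])
for sg in (1,-1):
    print('grasp',sg,arm.ik(bar,tool(Rt(75,0),sg)),arm.ik(bar+[0,0,.17],tool(Rt(75,0),sg)))
    for psi in range(-180,180,15):
        q=[arm.ik(*pour(psi,t,sg)) for t in (0,15,30,45,55)]
        if all(x is not None for x in q): print(sg,psi,q[0],q[2],q[4])
E
python3 k.py
```

```text
grasp 1 [ 0.09  0.26 -0.24  2.25  0.1   0.64  1.09] [ 0.05  0.01 -0.18  2.09  0.    1.05  1.19]
1 -135 [-0.9   0.24  0.7   1.92 -0.17  1.05 -2.49] [-0.98  0.66  0.85  1.52 -0.17  1.6  -2.45] [-0.93  1.01  0.91  1.2  -0.12  2.   -2.35]
1 -120 [-0.81  0.26  0.64  1.88 -0.18  1.05 -2.19] [-1.    0.62  0.8   1.56 -0.05  1.5  -2.3 ] [-1.02  0.95  0.88  1.3   0.02  1.83 -2.24]
1 -105 [-0.72  0.3   0.58  1.83 -0.18  1.07 -1.9 ] [-1.02  0.56  0.75  1.61  0.07  1.39 -2.15] [-1.12  0.88  0.86  1.42  0.15  1.65 -2.15]
1 -90 [-0.64  0.33  0.52  1.78 -0.19  1.08 -1.63] [-1.04  0.5   0.71  1.67  0.17  1.28 -2.  ] [-1.23  0.8   0.85  1.56  0.28  1.46 -2.09]
1 -75 [-0.58  0.37  0.46  1.72 -0.18  1.1  -1.37] [-1.05  0.44  0.66  1.73  0.28  1.15 -1.86] [-1.34  0.71  0.87  1.72  0.41  1.25 -2.03]
1 -60 [-0.52  0.41  0.39  1.66 -0.17  1.11 -1.13] [-1.03  0.37  0.6   1.8   0.37  1.03 -1.7 ] [-1.46  0.64  0.93  1.88  0.54  1.03 -1.98]
1 -45 [-0.49  0.44  0.33  1.6  -0.15  1.13 -0.91] [-0.99  0.31  0.53  1.86  0.44  0.9  -1.54] [-1.57  0.55  1.    2.03  0.72  0.81 -1.98]
1 -30 [-0.47  0.46  0.28  1.55 -0.1
[... 3374 characters left out ...]
1.01]
-1 105 [-0.84  0.37  0.4   1.71 -0.16  1.1  -1.7 ] [-0.4   0.38  0.25  1.72 -0.66  1.2  -1.17] [-0.07  0.53  0.12  1.71 -0.97  1.44 -0.85]
-1 120 [-0.81  0.32  0.34  1.76 -0.12  1.08 -1.48] [-0.38  0.42  0.23  1.66 -0.6   1.33 -0.99] [-0.11  0.62  0.14  1.55 -0.85  1.62 -0.77]
-1 135 [-0.75  0.27  0.27  1.81 -0.08  1.07 -1.24] [-0.38  0.46  0.21  1.59 -0.52  1.44 -0.8 ] [-0.15  0.7   0.13  1.41 -0.73  1.78 -0.67]
-1 150 [-0.69  0.23  0.21  1.86 -0.06  1.05 -0.99] [-0.38  0.49  0.17  1.54 -0.42  1.53 -0.62] [-0.2   0.77  0.12  1.28 -0.6   1.92 -0.56]
-1 165 [-0.63  0.2   0.17  1.89 -0.04  1.05 -0.71] [-0.38  0.52  0.14  1.5  -0.32  1.6  -0.44] [-0.26  0.82  0.11  1.18 -0.46  2.04 -0.41]
```

```bash
cat > q.py <<'E'
from h import *
np.set_printoptions(precision=4,suppress=True)
s=arm.sense(); arm.servo_line(s['tcp_pos']+[0,0,.14],velocity=.25)
bar=np.array([.432,-.0115,.078])
arm.movep(bar+[0,0,.12],tool(Rt(75,0),1))
arm.grip(.08)
c=snap('wrist','wrist7.png'); print(arm.sense()['time_s'],arm.sense()['tcp_pos'])
print([ (n,[(d['position'],d['conf']) for d in arm.boxes_of(n,'wrist')[:2]]) for n in ('tray_bar',)])
import pickle; pickle.dump(c,open('w7.pkl','wb'))
t=Rt(75,0)
print(proj(c,[bar+t@np.array([x,y,z]) for x in(-.007,.007) for y in (-.045,.045) for z in (.006,)]))
E
python3 q.py
```

```text
17.9833 [ 0.432  -0.0115  0.198 ]
[('tray_bar', [([305.3, 229.2], 0.68)])]
[[304.9184 305.6911]
 [304.0802 182.5833]
 [323.9378 305.6728]
 [324.6489 182.5643]]
```

View pics/wrist7.png

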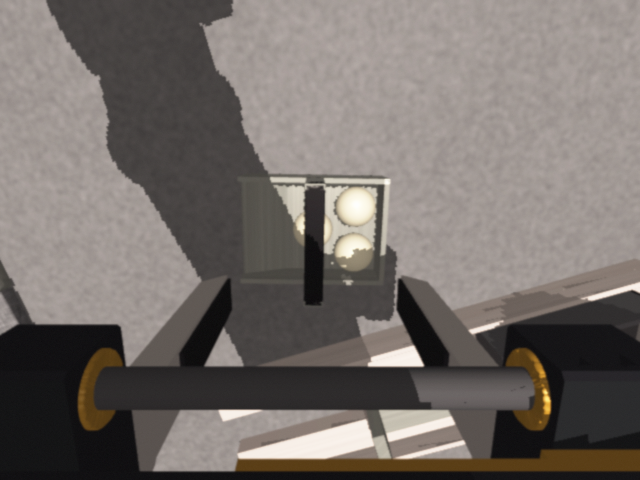

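```bash
cat > q2.py <<'E'
from h import *
np.set_printoptions(precision=4,suppress=True)
bar=np.array([.432,-.0115,.077]); R=tool(Rt(75,0),1)
print(arm.servo_line(bar,velocity=.15,max_force=15))
arm.grip(0,40); s=arm.sense(); print(s['time_s'],s['tcp_pos'],s['width'],s['force'])
arm.servo_line(bar+[0,0,.03],velocity=.08)
s=arm.sense(); print(s['time_s'],s['tcp_pos'],s['width'],s['force'],s['moment'])
snap('side','side8.png')
arm.servo_line(bar+[0,0,.175],velocity=.12)
snap('side','side9.png');snap('scene','scene9.png'); print(arm.sense()['time_s'],arm.sense()['width'])
E
python3 q2.py
python3 -c "
import cv2,numpy as np
cv2.imwrite('pics/m9.png',np.hstack([cv2.resize(cv2.imread('pics/side9.png')[100:380,210:470],None,fx=1.5,fy=1.5),cv2.resize(cv2.imread('pics/scene9.png')[80:360,190:450],None,fx=1.5,fy=1.5)]))"
```

```text
False
20.0167 [ 0.432  -0.0115  0.077 ] 0.013474038194695465 [ 0.3563  1.0614 -1.2279]
20.5417 [ 0.4319 -0.0115  0.1069] 0.013909991829133269 [-0.6353 -0.7517 -5.3193] [-0.0318 -0.0066 -0.0169]
22.05 0.013722176793287178
```

View pics/m9.png

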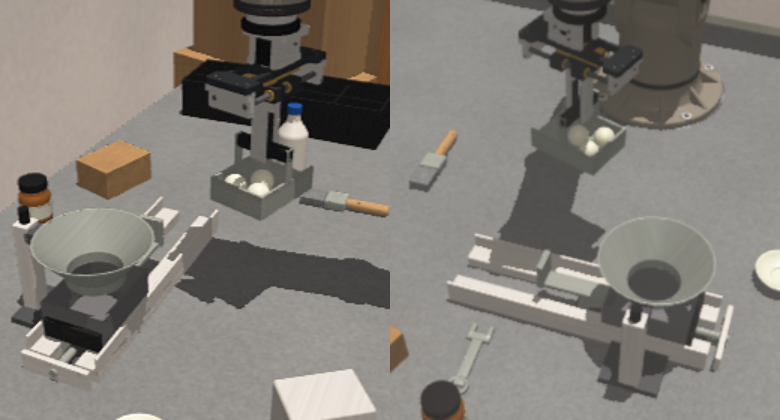

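```bash
cat > r.py <<'E'
from h import *
np.set_printoptions(precision=3,suppress=True)
s=arm.sense(); 
p,R=pour(105,0,1,z=.22)
q=s['tcp_pos'].copy(); q[2]=p[2]
arm.servo_line(q,velocity=.15)
arm.servo_line(p,ori=R,velocity=.2)
s=arm.sense();print(s['time_s'],s['tcp_pos'],s['joints'],s['width'])
snap('side','side10.png');snap('scene','scene10.png')
print([arm.ik(*pour(105,t,1,z=.188)) for t in (10,20,30,40,50)])
E
python3 r.py
python3 -c "
import cv2,numpy as np
cv2.imwrite('pics/m10.png',np.hstack([cv2.resize(cv2.imread('pics/side10.png')[100:380,170:430],None,fx=1.5,fy=1.5),cv2.resize(cv2.imread('pics/scene10.png')[80:360,250:510],None,fx=1.5,fy=1.5)]))"
```

```text
24.0917 [0.577 0.265 0.278] [-0.289  0.34  -0.315  1.625  0.112  1.194  1.204] 0.013911345302614534
[array([-0.156,  0.351, -0.343,  1.674, -0.062,  1.099,  1.382]), array([-0.021,  0.36 , -0.373,  1.681, -0.246,  1.097,  1.573]), array([ 0.106,  0.393, -0.402,  1.684, -0.416,  1.125,  1.751]), array([ 0.22 ,  0.447, -0.431,  1.682, -0.561,  1.177,  1.908]), array([ 0.311,  0.518, -0.45 ,  1.676, -0.684,  1.244,  2.041])]
```

View pics/m10.png

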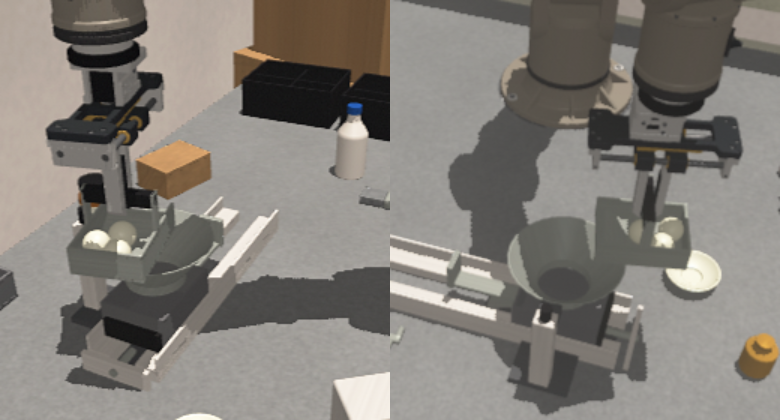

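```bash
cat > r2.py <<'E'
from h import *
np.set_printoptions(precision=3,suppress=True)
zs={8:.205,16:.193,24:.186}
for t in (8,16,24,28,32,36,40,45,50):
    p,R=pour(105,t,1,z=zs.get(t,.184))
    arm.servo_line(p,ori=R,velocity=.05 if t<28 else .025)
    if t in (24,36): snap('side',f'side11_{t}.png')
s=arm.sense();print(s['time_s'],s['tcp_pos'],s['width'],s['force'])
arm.dwell(.5)
print(arm.sense()['force'])
snap('side','side12.png');snap('scene','scene12.png')
E
python3 r2.py
python3 -c "
import cv2,numpy as np
f=lambda n,y,x:cv2.resize(cv2.imread('pics/'+n)[y:y+280,x:x+260],None,fx=1.0,fy=1.0)
cv2.imwrite('pics/m12.png',np.hstack([f('side11_36.png',100,170),f('side12.png',100,170),f('scene12.png',80,250)]))"
```

```text
27.825 [0.594 0.202 0.269] 0.013794032931347752 [ 1.218  0.073 -2.585]
[ 0.191 -0.107 -3.931]
```

View pics/m12.png

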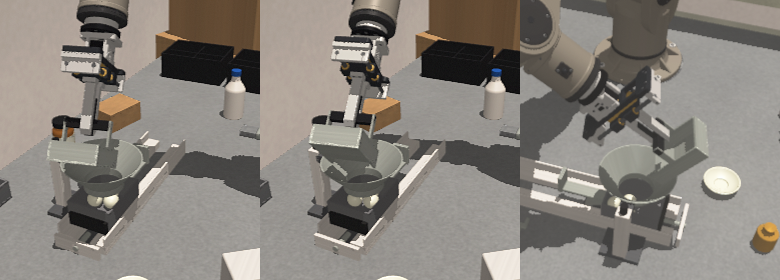

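```bash
python3 -c "
import cv2,numpy as np
f=lambda n,y,x:cv2.resize(cv2.imread('pics/'+n)[y:y+160,x:x+130],None,fx=3,fy=3,interpolation=cv2.INTER_CUBIC)
cv2.imwrite('pics/m13.png',np.hstack([f('side12.png',210,210),f('scene12.png',190,315)]))"
```

View pics/m13.png

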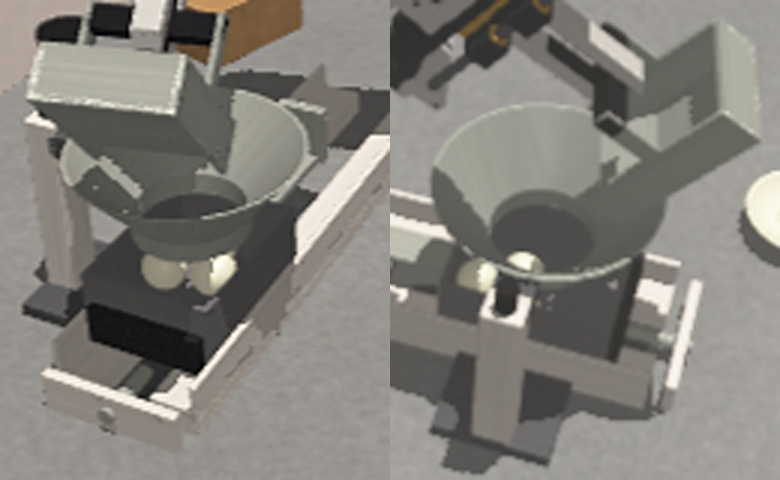

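```bash
cat > v.py <<'E'
from h import *
import pickle
np.set_printoptions(precision=3,suppress=True)
cs=pickle.load(open('cs.pkl','rb'))
O=FUN-.1*SY
for n,uv in [('side',(263,299)),('side',(281,300)),('scene',(343,282)),('scene',(358,277))]:
    P=onz(cs[n],uv,.043); print(n,uv,P,'station',(P-O)@SX,(P-O)@SY)
E
python3 v.py
```

```text
side (263, 299) [0.634 0.173 0.043] station 0.03165401302943603 0.09889173642369524
side (281, 300) [0.596 0.158 0.043] station -0.006181093217716927 0.0856934906536595
scene (343, 282) [0.614 0.125 0.043] station 0.009498923492961822 0.05189429912892462
scene (358, 277) [0.587 0.153 0.043] station -0.015915346753437223 0.08090775651865524
```

```bash
cat > w.py <<'E'
from h import *
snap('wrist','wrist14.png')
p,R=pour(105,50,1,z=.25); arm.servo_line(p,velocity=.12)
snap('wrist','wrist15.png');snap('side','side15.png');snap('scene','scene15.png');s=arm.sense();print(s['force'],s['time_s'])
E
python3 w.py;python3 -c "
import cv2,numpy as np
f=lambda n,y,x:cv2.resize(cv2.imread('pics/'+n)[y:y+160,x:x+130],None,fx=2.4,fy=2.4,interpolation=cv2.INTER_CUBIC)
cv2.imwrite('pics/m15.png',np.hstack([f('side15.png',190,210),f('scene15.png',190,315)]))"
```

```text
[-0.03744792  0.15514636 -2.33503568] 29.325
```

View pics/wrist15.png

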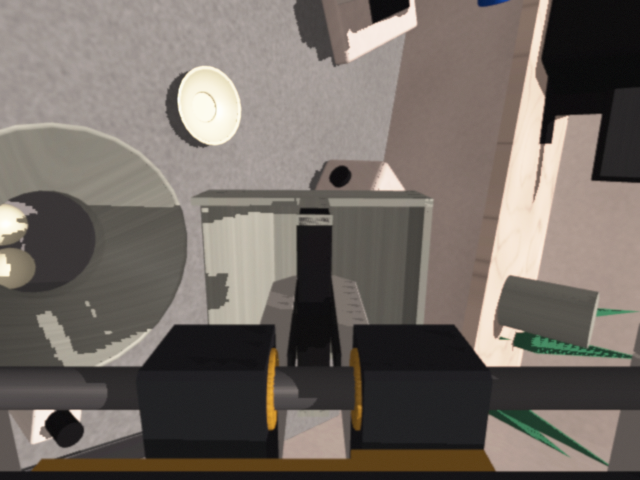

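View pics/m15.png

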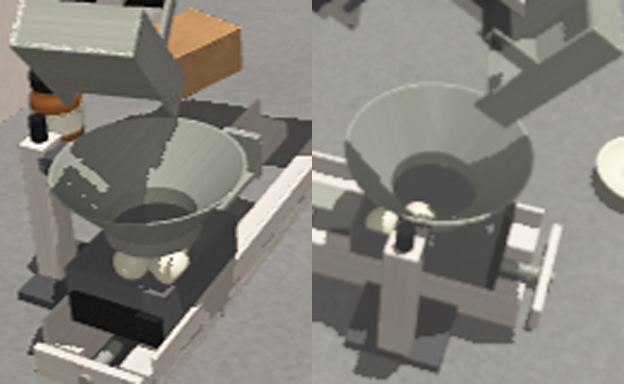

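```bash
cat > x.py <<'E'
from h import *
np.set_printoptions(precision=3,suppress=True)
for t in (40,30,20,10,0):
    p,R=pour(105,t,1,z=.24); arm.servo_line(p,ori=R,velocity=.06)
print(arm.sense()['time_s'])
bar=np.array([.434,-.0115,.077]); R=tool(Rt(75,0),1)
arm.servo_line([.434,-.0115,.29],ori=R,velocity=.2)
arm.servo_line(bar+[0,0,.02],velocity=.12)
snap('side','side16.png')
h=arm.servo_line(bar+[0,0,-.002],velocity=.03,max_force=4)
s=arm.sense();print(h,s['time_s'],s['tcp_pos'],s['force'],s['moment'],s['joints'])
E
python3 x.py;python3 -c "
import cv2,numpy as np
cv2.imwrite('pics/m16.png',cv2.resize(cv2.imread('pics/side16.png')[200:330,300:460],None,fx=3,fy=3))"
```

```text
31.375
True 35.5333 [ 0.434 -0.012  0.077] [-0.468 -0.908  5.098] [-0.123 -0.079 -0.057] [ 0.023  0.262 -0.163  2.252  0.071  0.634  1.117]
```

View pics/m16.png

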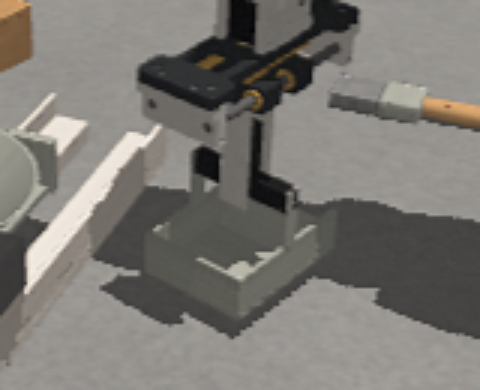

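```bash
cat > y.py <<'E'
from h import *
np.set_printoptions(precision=3,suppress=True)
arm.grip(.07); s=arm.sense(); print(s['width'],s['force'])
arm.servo_line(s['tcp_pos']+[0,0,.15],velocity=.12)
# look from above into funnel
arm.movep([.60,.09,.36],RP)
s=arm.sense();print(s['time_s'])
for n in('wrist','side','scene'): snap(n,n+'17.png')
E
python3 y.py;python3 -c "
import cv2,numpy as np
f=lambda n,y,x:cv2.resize(cv2.imread('pics/'+n)[y:y+240,x:x+260],None,fx=1.5,fy=1.5,interpolation=cv2.INTER_CUBIC)
cv2.imwrite('pics/m17.png',np.hstack([f('side17.png',150,200),f('scene17.png',150,190)]))"
```

```text
0.07001433172798267 [-0.121 -0.346 -0.425]
39.25
```

View pics/m17.png

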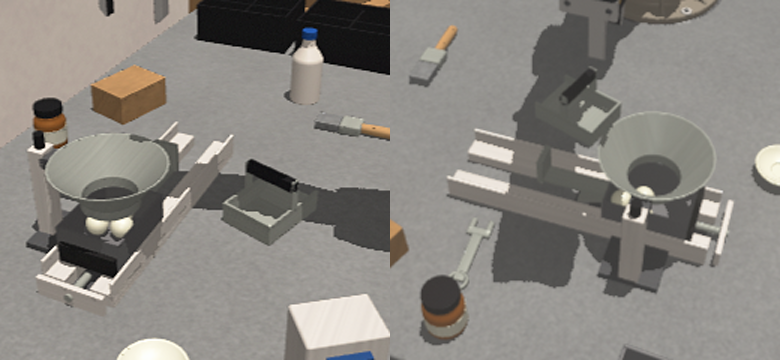

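View pics/wrist17.png

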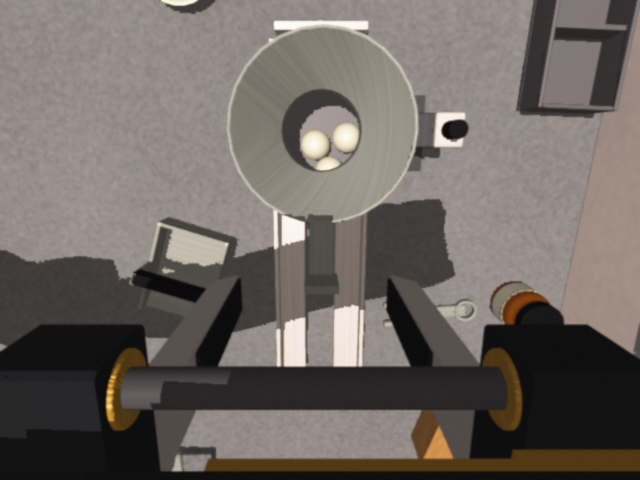

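The wrist picture shows three balls through the spout, at (315,145), (346,137) and (327,163). The tray stands upright and empty at (190,265), and the box is still under the funnel with the buffer pressed in.

```bash
python3 -c "
from cell import arm
print(arm.sense()['time_s']); arm.close_job()"
```

```text
39.4
the job is handed in; nothing more can be done
```

I did the whole job in the order asked and handed it in at 39.4 s of the 64 s.

- **Box and latch:** I pushed the box by its tab with closed fingers. The buffer contact showed at about 200 mm on the push scale. I pushed about 12 mm further, with a peak of about 14 N, so the buffer stayed well short of its 26 mm limit. When I drew back, the force fell from 9 N to zero at about 6 mm of buffer press, and the box did not follow. I read this as the latch having snapped up, and the later pictures show the box still in place. I could not see the pawl itself.
- **Pouring:** I gripped the tray by its bar and tipped it to 50° over the funnel. The last wrist picture shows all three balls down in the box, seen through the spout.
- **Tray:** The last pictures show the tray empty, upright and released on the bench, about 2 mm from where it first stood. The arm was raised clear of everything.
- **Bystanders:** I never went near the bystanders, and those in view of the last pictures look untouched. I did not measure their positions again, and the brass weight was outside the crops I viewed at the end.

No check failed. The one odd reading was at full tip: the tool force read −3.9 N, against about −2.3 N once the tray was lifted. The tray was already empty in the picture taken after the lift, and −2.3 N matches its own weight.

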